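Short spin on the bench centrifuge

ROBOT

A 6-joint arm with a two-finger parallel gripper is mounted at the origin on the work surface. World frame = base frame: x ahead of the robot, y to its left, z up, the work surface at z = 0. Lengths are in m, angles in rad, forces in N, time in s.
With the tool pointing down it reaches from about 0.35 to 0.775 m from the base axis. Payload 7.3 kg.
Tool frame: the origin (TCP) lies at the very end of the fingers, on their centre line; the grasp point (between the pads) lies 19 mm behind it (robot.hold_point_z is the distance from the TCP to the grasp point, in m); z points along the fingers, y is the direction in which the jaws open and shut (so a half turn about z gives the same grasp; the last joint's range is limited). The gripper opens to 92 mm and grips with 3 to 60 N. Pads are 19 mm wide; open, the fingers measure 130 mm over their backs; the gripper's body (75 mm by 190 mm) begins 47 mm behind the grasp point.
Start: joints at [-1.305, 0.342, 1.524, -0, 1.275, -0.146], TCP at [0.21, -0.481, 0.201] pointing down, gripper open.
Joint ranges: [-2.53, 2.53], [-0.77, 2.02], [0.04, 2.7], [-1, 4.14], [0.28, 2.66], [-3.11, 3.11]. Speed limits (rad/s): [2.57, 2.57, 3.14, 3.14, 3.14, 3.14].

INTERFACE

Orientations are given as [roll, pitch, yaw] about the fixed x, y, z axes, in that order (R = Rz(yaw) Ry(pitch) Rx(roll)).
In Python, from cell import monitor, viewer, robot gives the robot as it stands.
- The arm moves only by the tool move_arm, never from a script. Its argument "deltas" is a list of rows, each an object of numbers: "x", "y", "z": the shift along the tool's x, y, z in m; "wx", "wy", "wz": the turn, a rotation vector about the tool's x, y, z in degrees; "hand": the opening, from 0 (shut) to 1 (fully open). In form: [{"x": .., "y": .., "z": .., "wx": .., "wy": .., "wz": .., "hand": ..}, ...]. A call has 1 to 8 rows; each row is the pose to reach, as a shift and turn from the pose commanded when the call began, along the tool's axes at that moment; what a row does not reach only later rows make up. A row lasts 1/8 s, in which the tool goes at most 62.5 mm and 10.7 degrees, less where a joint would pass 70% of its speed; a pose out of reach is approached as far as the arm can. A call with a gripper value outside its range is refused whole. The fingers move at their own pace and stop on an object; "grip_force" is the grip in N (left out, the last holds). Time passes only in rows, so rows that repeat a pose let the fingers close. It gives the time, the measured TCP pose, the force and the opening at its end, in the units of the state.
- monitor.observe(): the state, without advancing time (a new reading comes with each control period).
- viewer.read_camera(name): name is "scene" or "top" or "wrist"; returns the picture (420x560x3 uint8, red, green, blue); there is no depth.
- viewer.camera_params(name): a dict with "camera_matrix" (3x3 intrinsics, pixels), "R" (3x3) and "t" (3): a world point X has camera coordinates R X + t. Camera axes: x right, y down, z forward; pixel columns grow to the right and rows downward; lengths in m; the calibration is good to about 2 mm. The wrist camera is an equidistant fisheye: a pixel r from the principal point sees the ray r / f radians off the axis. A picture is of the moment at which its call begins: read the wrist's pose just before it. camera_params takes no time and is no camera call; for the wrist camera it gives the pose at the moment of the call.
- robot.hand_in(): hands the job in, once; it reports no verdict.
The state is a dict: "time": time; "qpos": joint angles; "qvel": joint speeds; "joint_efforts": joint torques, N m; "tool_pos": TCP position; "tool_rot": TCP orientation; "contact_force": force on the tool from outside, world axes, zero at the start; "torque": the same for the moment, N m; "opening": finger opening in m.
Only numpy, scipy, OpenCV 4.12 (cv2) and the standard library are available. Lean on these libraries where they do the work, as an engineer would, in place of code of your own. Each camera call takes 0.05 s, during which the arm holds its last target. There are 200 camera calls.

TASK

Give the tubes a short spin: push the half-open centrifuge lid down until it is fully shut, then switch the machine on by pressing down the raised right-hand end of the rocker switch, then press the long bar-shaped key and keep it down: the spin lasts only as long as the key is held, so the program finishes while your fingers are still holding it fully pressed. Press neither of the other two keys (round, square), do not lift the lid any further, and leave the loose nut, tubes and other things on and around the machine where they are; nothing is to be picked up.

Things in the scene. Friction and masses are not known exactly. Their poses are not given: they have to be found in the camera images.
- machine: White bench centrifuge, fixed, 310 mm deep (x), 280 wide (y), deck 120 mm above the table. Origin: centre of its underside; +x from its front (panel, nearest the robot) to its back, +y to the robot's left. On the panel, in a row at x = -115 mm: three light grey keys at y = +95, +45, -5 mm (their order varies) and a rocker in a black frame at y = -90. Lid and bowl lie behind (x -55 to +135).
- lid (a joint): Lid angle, rad: 0 = fully shut, grows as it opens; starts half open at 0.3 to 0.6. White slab 190 long, 200 wide, 14 thick, hinged at its back edge (hinge line along y at machine x = +135, z = 120 mm). A stiff hinge holds it at any angle; about 3 N down at its front edge closes it; shut, its top is 15 mm above the deck.
- lid_front (a point): Point on the lid's upper face, on its centre line, 18 mm behind its front edge: the place to push down. It is 172 mm from the hinge line and moves on that arc; with the lid shut it is at machine x = -37, y = 0, z = 135 mm.
- rocker (a joint): Rocker angle, rad: 0 = off (right-hand end, the machine's -y end, up), 0.44 = on (right-hand end fully down); stays where it is left; pressing its end takes about 2 N. Light grey paddle 26 mm (x) by 57 mm (y), slightly V-shaped, hinged at its middle 8 mm above the deck.
- rocker_end (a point): Point on the upper face of the rocker's right-hand end, 24 mm from its middle, where to press: about 20 mm above the deck when off, about 10 mm when on.
- key_bar (a joint): Travel of the bar key, m: 0 = up, 0.006 = fully down. Spring key, moves straight down, 1.5 N to start and 5 N fully down, springs back when let go.
- key_bar_top (a point): Middle of the top face of the bar key (50 mm along machine x, 16 mm along y), 16 mm above the deck when up, 10 mm when down.
- key_bar_base: Fixed black surround of the bar key, 56 x 24 mm, 5 mm high, and the key in it. Origin: on the deck under the key's middle, x as the machine's.
- key_round (a joint): Travel of the round key (24 mm across, top 16 mm above the deck), m: 0 = up, 0.006 = down. Not to be pressed.
- key_round_top (a point): Middle of the round key's top face.
- key_square (a joint): Travel of the square key (23 x 23 mm, top 16 mm above the deck), m: 0 = up, 0.006 = down. Not to be pressed.
- key_square_top (a point): Middle of the square key's top face.
- rotor_nut: Loose aluminium nut, 22 mm across, 18 high, standing on the deck to the left of the lid. Origin: centre of its underside. Leave alone.
- tube_rack: Loose blue rack, 60 x 120 x 50 mm high, on the table to the left of the machine, holding two tubes. Origin: centre of its underside.
- tube0: Capped tube, 18 mm across, 100 long, upright in the rack, top 110 mm above the table. Origin: centre of its foot.
- tube1: A second such tube in the rack, orange all over.
- bottle: Loose white bottle, 64 mm across, 150 high, on the table to the right of the machine. Origin: centre of its underside.
- jar: Loose amber jar, 50 mm across, 60 high, on the table to the right of the machine. Origin: centre of its underside.
- tip_box: Loose clear box, 85 x 120 x 50 mm high, on the table to the left of the machine, towards its back. Origin: centre of its underside.
- marker: Black marker, 130 x 12 x 12 mm, lying on the table in front of the machine. Origin: centre of its underside, x along it.

How it is judged:
By the outcome, as a careful person would: the job done as asked, in the order asked, and still so for the second after the job is handed in, while the arm keeps its last pose, push and grip.
It also fails if it takes over 40 s, if anything falls off the work surface, if the arm or the gripper's body presses on something with over 40 N, if the wrist force passes 120 N, or if a joint passes its speed limit or range.

## Working session

There is one attempt and no reset: what is moved stays moved. The work goes in short steps, Python scripts to look and compute and a tool call to move; the robot and the scene stay as the last step left them, time stands still between calls to the robot, and variables do not carry over. Pictures are saved under pics/ and viewed, about 8 in all and at most 12, crops included, and the job is handed in when it is done.

Besides the shell and the picture viewer there is one more tool, called after "Emit:" as a command line: name --argument value ..., lists and objects as JSON in quotes. move_arm: Moves the arm, as the interface text tells. Its arguments: {"type":"object","properties":{"deltas":{"type":"array","items":{"type":"object","properties":{"x":{"type":"number"},"y":{"type":"number"},"z":{"type":"number"},"wx":{"type":"number"},"wy":{"type":"number"},"wz":{"type":"number"},"hand":{"type":"number"}}}},"grip_force":{"type":"number"}},"required":["deltas"]}

```bash
mkdir -p pics; cat > h.py <<'E'
import cv2,numpy as np
from cell import monitor,viewer,robot
def snap(n,f):
    p=viewer.camera_params(n);im=viewer.read_camera(n);cv2.imwrite('pics/'+f,cv2.cvtColor(im,cv2.COLOR_RGB2BGR));return im,p
def ray(p,uv):
    K=np.array(p['camera_matrix']);R=np.array(p['R']);t=np.array(p['t'])
    d=np.linalg.inv(K)@[uv[0],uv[1],1];return -R.T@t,R.T@d
def onz(p,uv,z):
    c,d=ray(p,uv);return c+d*(z-c[2])/d[2]
def proj(p,X):
    q=np.array(p['R'])@X+np.array(p['t']);q=np.array(p['camera_matrix'])@q;return q[:2]/q[2]
E
python3 - <<'E'
from h import *
for n in('scene','top'):
    im,p=snap(n,n+'0.png');print(n,-np.array(p['R']).T@p['t'])
s=monitor.observe();print(s)
E
```

```text
scene [ 1.22673331 -0.03189313  0.71216141]
top [0.47256843 0.04587303 0.99278683]
{'time': 0.1, 'qpos': array([-1.30502398e+00,  3.42622380e-01,  1.52490378e+00, -3.21680601e-05,
        1.27541012e+00, -1.45978792e-01]), 'qvel': array([-0.00013491, -0.0017108 , -0.00232317,  0.0002453 , -0.00174521,
        0.00038583]), 'joint_efforts': array([ 1.53520417e-03, -4.32004809e+01, -2.44695246e+01,  7.19529949e-02,
        5.26567607e-02, -5.06124934e-05]), 'tool_pos': array([ 0.21002886, -0.48072763,  0.20033659]), 'tool_rot': array([-3.14025884e+00, -1.65010361e-04,  4.11760419e-01]), 'contact_force': array([0.64986962, 0.36865043, 0.1792409 ]), 'torque': array([ 0.02526152,  0.00832484, -0.02214365]), 'opening': 0.09157720413333575}
```

View pics/top0.png

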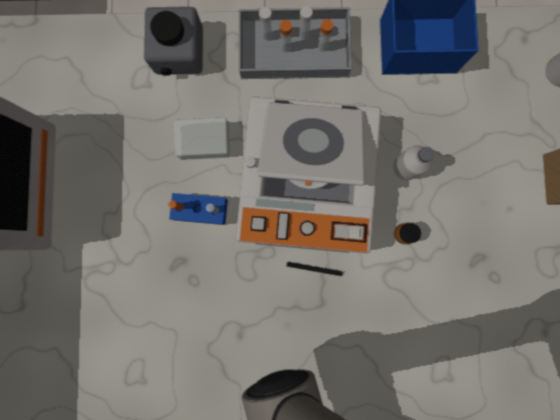

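View pics/scene0.png

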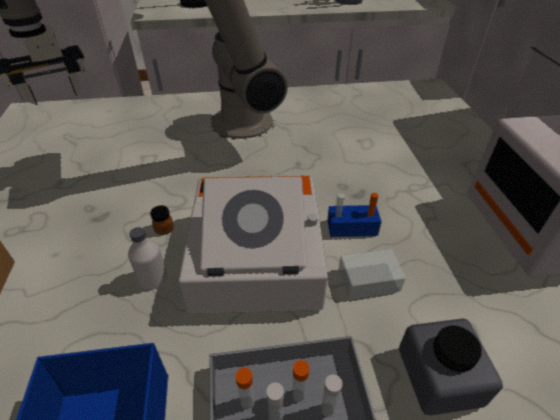

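Top view: the orange panel runs from (241,208) to (370,250). It holds the square key at (258,224), the bar at (283,226), the round key at (307,228) and the rocker at (349,232). The lid is half open behind it, and the marker lies in front.

```bash
cat > m.py <<'E'
from h import *
im=cv2.cvtColor(cv2.imread('pics/top0.png'),cv2.COLOR_BGR2RGB);p=viewer.camera_params('top')
hsv=cv2.cvtColor(im,cv2.COLOR_RGB2HSV)
o=cv2.inRange(hsv,(3,150,100),(18,255,255));o[:195]=0;o[260:]=0;o[:,:235]=0;o[:,380:]=0
cs=max(cv2.findContours(o,cv2.RETR_EXTERNAL,2)[0],key=cv2.contourArea)
W=np.array([onz(p,c[0],.12)[:2] for c in cs],np.float32)
print('panel',cv2.minAreaRect(W))
hull=cv2.fillPoly(np.zeros_like(o),[cv2.convexHull(cs)],255);hull=cv2.erode(hull,np.ones((5,5)))
g=cv2.inRange(hsv,(0,0,110),(180,70,255))&hull
n,l,s,c=cv2.connectedComponentsWithStats(g)
for i in range(1,n):
    if s[i,4]>25: print(s[i],c[i],onz(p,c[i],.136))
cv2.imwrite('pics/c.png',cv2.resize(cv2.cvtColor(im[90:290,210:450],cv2.COLOR_RGB2BGR),None,fx=3,fy=3,interpolation=cv2.INTER_CUBIC))
E
python3 m.py
```

```text
panel ((0.5044190883636475, 0.007733941078186035), (0.2577022612094879, 0.06688100844621658), 84.21749114990234)
[278 214   9  24 174] [282.04022989 225.47701149] [0.51201084 0.05296089 0.136     ]
[252 218  12  11 113] [257.37168142 223.17699115] [0.51720536 0.10268206 0.136     ]
[302 223  11  11  92] [306.80434783 227.75      ] [0.50688095 0.0031653  0.136     ]
[334 225  29  14 355] [348.55211268 231.48169014] [ 0.49846129 -0.08051836  0.136     ]
```

View pics/c.png

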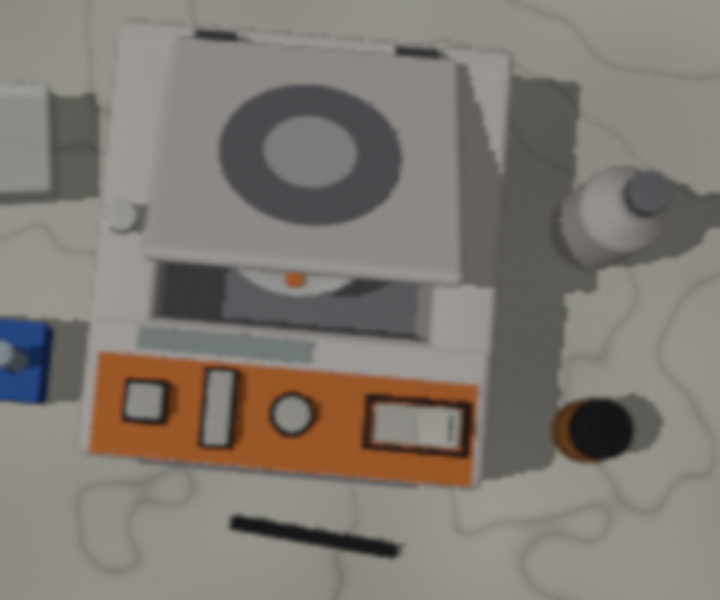

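```bash
cat >> h.py <<'E'
YAW=-.102;O=np.array([.6218,-.0035,0])
RM=np.array([[np.cos(YAW),-np.sin(YAW),0],[np.sin(YAW),np.cos(YAW),0],[0,0,1]])
def mw(x,y,z): return O+RM@[x,y,z]
def lid(th,r,h=.015): return mw(.135-r*np.cos(th)+h*np.sin(th),0,.12+r*np.sin(th)+h*np.cos(th))
def delta(X):
    from scipy.spatial.transform import Rotation as T
    s=monitor.observe();R=T.from_euler('xyz',s['tool_rot']).as_matrix()
    return R.T@(np.array(X)-s['tool_pos'])
E
python3 - <<'E'
from h import *
p=viewer.camera_params('top')
for th in np.arange(.2,.7,.05): print(round(th,2),proj(p,lid(th,.19)),lid(th,.172))
print('want 311,177.7')
print(delta(mw(-.03,0,.30)),mw(-.03,0,.3),mw(-.115,.045,.136),mw(-.115,-.114,.14))
E
```

```text
0.2 [308.05992842 192.49889442] [ 5.91367587e-01 -3.85083862e-04  1.68872124e-01]
0.25 [308.43280301 190.45016787] [ 0.59400335 -0.00065487  0.17708717]
0.3 [308.82954884 188.13354713] [ 0.59704427 -0.00096612  0.18515952]
0.35 [309.24961788 185.54810152] [ 0.60048274 -0.00131807  0.19306901]
0.4 [309.69231892 182.69412069] [ 0.60431016 -0.00170982  0.20079587]
0.45 [310.15681003 179.57322427] [ 0.60851698 -0.00214041  0.20832078]
0.5 [310.64209219 176.18846636] [ 0.61309268 -0.00260876  0.21562493]
0.55 [311.14700434 172.54443213] [ 0.61802581 -0.00311369  0.22269007]
0.6 [311.6702201  168.64732393] [ 0.62330405 -0.00365395  0.22949854]
0.65 [312.21024639 164.50503383] [ 0.62891421 -0.00422818  0.23603332]
want 311,177.7
[ 0.5422413  -0.28741569 -0.09919067] [ 5.91955925e-01 -4.45303280e-04  3.00000000e-01] [0.51197976 0.05297578 0.136     ] [ 0.49578986 -0.10519782  0.14      ]
```

Emit:
move_arm --deltas '[{"x": 0.03, "y": -0.015, "z": -0.05, "wz": -8, "hand": 0}, {"x": 0.08, "y": -0.04, "z": -0.08, "wz": -16, "hand": 0}, {"x": 0.13, "y": -0.066, "z": -0.08, "wz": -24, "hand": 0}, {"x": 0.18, "y": -0.09, "z": -0.08, "wz": -32, "hand": 0}, {"x": 0.23, "y": -0.116, "z": -0.08, "wz": -40, "hand": 0}, {"x": 0.28, "y": -0.141, "z": -0.08, "wz": -48, "hand": 0}, {"x": 0.33, "y": -0.166, "z": -0.08, "wz": -56, "hand": 0}, {"x": 0.38, "y": -0.192, "z": -0.08, "wz": -60.5, "hand": 0}]'

```text
schema error: expected keys x, y, z, wx, wy, wz, hand
```

```bash
python3 - <<'E'
from h import *
s=monitor.observe();print(s['time'],s['tool_pos'],s['tool_rot'],s['opening'],delta([.608,-.002,.26]))
E
```

```text
0.1 [ 0.21002886 -0.48072763  0.20033659] [-3.14025884e+00 -1.65010361e-04  4.11760419e-01] 0.09157720413333575 [ 0.55631554 -0.27951638 -0.05919885]
```

Emit:
move_arm --deltas '[{"x": 0.03, "y": -0.015, "z": -0.05, "wx": 0, "wy": 0, "wz": -8, "hand": 0}, {"x": 0.08, "y": -0.04, "z": -0.08, "wx": 0, "wy": 0, "wz": -16, "hand": 0}, {"x": 0.13, "y": -0.066, "z": -0.08, "wx": 0, "wy": 0, "wz": -24, "hand": 0}, {"x": 0.18, "y": -0.09, "z": -0.08, "wx": 0, "wy": 0, "wz": -32, "hand": 0}, {"x": 0.23, "y": -0.116, "z": -0.08, "wx": 0, "wy": 0, "wz": -40, "hand": 0}, {"x": 0.28, "y": -0.141, "z": -0.08, "wx": 0, "wy": 0, "wz": -48, "hand": 0}, {"x": 0.33, "y": -0.166, "z": -0.08, "wx": 0, "wy": 0, "wz": -56, "hand": 0}, {"x": 0.38, "y": -0.192, "z": -0.08, "wx": 0, "wy": 0, "wz": -60.5, "hand": 0}]' --grip_force 10

```text
time: 1.1
tool_pos: [0.4824, -0.1515, 0.2807]
tool_rot: [-3.141, 0.0, 1.471]
contact_force: [1.4, 0.2, -0.1]
opening: 0.0164
```

```bash
python3 - <<'E'
from h import *
s=monitor.observe();print(s['time'],s['tool_pos'],s['tool_rot'],s['opening'],delta([.608,-.002,.26]))
E
```

```text
1.1 [ 0.48237926 -0.15146532  0.28066332] [-3.14122398e+00  1.11644486e-04  1.47093651e+00] 0.016400909815101363 [0.16124663 0.11010174 0.02060473]
```

Emit:
move_arm --deltas '[{"x": 0.05, "y": 0.035, "z": 0, "wx": 0, "wy": 0, "wz": 0, "hand": 0}, {"x": 0.1, "y": 0.07, "z": 0, "wx": 0, "wy": 0, "wz": 0, "hand": 0}, {"x": 0.161, "y": 0.11, "z": 0, "wx": 0, "wy": 0, "wz": 0, "hand": 0}, {"x": 0.161, "y": 0.11, "z": 0.025, "wx": 0, "wy": 0, "wz": 0, "hand": 0}, {"x": 0.161, "y": 0.11, "z": 0.045, "wx": 0, "wy": 0, "wz": 0, "hand": 0}]'

```text
time: 1.72
tool_pos: [0.6077, -0.0027, 0.234]
tool_rot: [-3.14, -0.0, 1.47]
contact_force: [-0.4, -0.1, 0.2]
opening: 0.0005
```

```bash
python3 - <<'E'
from h import *
s=monitor.observe();print(s['time'],s['tool_pos'],s['tool_rot'],s['opening'],s['contact_force'],delta(lid(0,.172)))
snap('scene','s1.png')
E
```

```text
1.725 [ 0.60766485 -0.0027008   0.2339524 ] [-3.13963616e+00 -1.94753963e-05  1.47007891e+00] 0.0004952903834222119 [-0.42527538 -0.14936271  0.20845092] [ 0.00067163 -0.02266245  0.09899694]
```

View pics/s1.png

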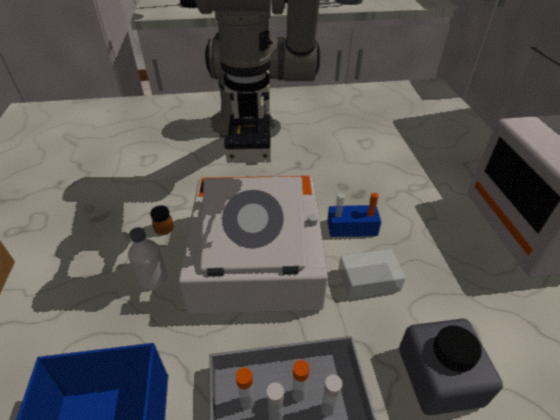

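```bash
python3 - <<'E'
from h import *
p=viewer.camera_params('scene')
print(proj(p,np.array([.6077,-.0027,.234])),[proj(p,lid(t,r)) for t in(.4,.48,.55) for r in(.19,.172)], proj(p,mw(.155,.14,.12)),proj(p,mw(.155,-.14,.12)))
im=cv2.imread('pics/s1.png');cv2.imwrite('pics/s1c.png',cv2.resize(im[90:290,170:350],None,fx=3,fy=3,interpolation=cv2.INTER_CUBIC))
E
```

```text
[252.85595239 174.35149708] [array([253.94341227, 178.45360668]), array([253.95891209, 186.19877309]), array([253.58779588, 175.63339149]), array([253.63497251, 183.80628146]), array([253.2701617 , 173.55157008]), array([253.3466889 , 182.08018134])] [329.27204055 276.83827416] [178.53350299 280.83243821]
```

View pics/s1c.png

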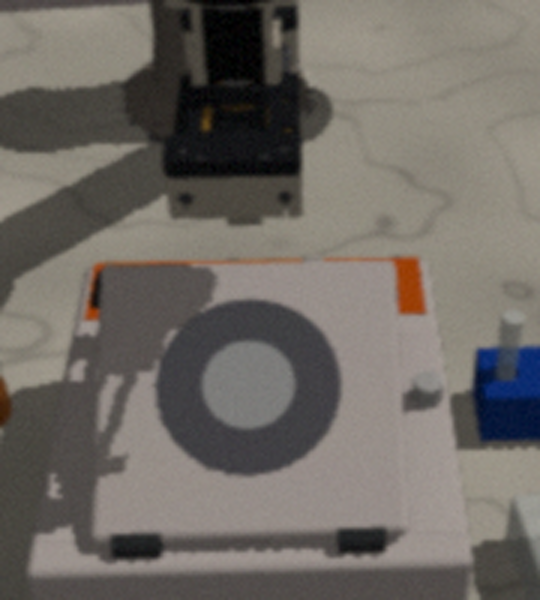

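Crop: the lid's front edge is at about row 177 of the full picture. The fingertip tab ends near (252,164), about 10 px above where the TCP should project. I'll settle the height by touch.

Emit:
move_arm --deltas '[{"x": 0, "y": 0, "z": 0.01, "wx": 0, "wy": 0, "wz": 0, "hand": 0}, {"x": 0, "y": 0, "z": 0.02, "wx": 0, "wy": 0, "wz": 0, "hand": 0}, {"x": 0, "y": 0, "z": 0.025, "wx": 0, "wy": 0, "wz": 0, "hand": 0}, {"x": 0, "y": 0, "z": 0.03, "wx": 0, "wy": 0, "wz": 0, "hand": 0}]'

```text
time: 2.28
tool_pos: [0.6077, -0.0045, 0.206]
tool_rot: [3.141, 0.0, 1.467]
contact_force: [-0.2, 0.3, -0.2]
opening: 0.0004
```

```bash
python3 - <<'E'
from h import *
s=monitor.observe();print(s['time'],s['tool_pos'],s['contact_force'])
p=viewer.camera_params('scene');print(proj(p,s['tool_pos']))
w,_=snap('wrist','w2.png');im,_=snap('scene','s2.png');a=cv2.resize(cv2.cvtColor(im[90:290,170:350],cv2.COLOR_RGB2BGR),(378,420))
cv2.imwrite('pics/j2.png',cv2.resize(np.hstack([a,cv2.cvtColor(w,cv2.COLOR_RGB2BGR)]),None,fx=.85,fy=.85))
E
```

```text
2.275 [ 0.60765171 -0.00448051  0.20602718] [-0.19815686  0.25000023 -0.15562509]
[252.61992719 185.35915562]
```

View pics/j2.png

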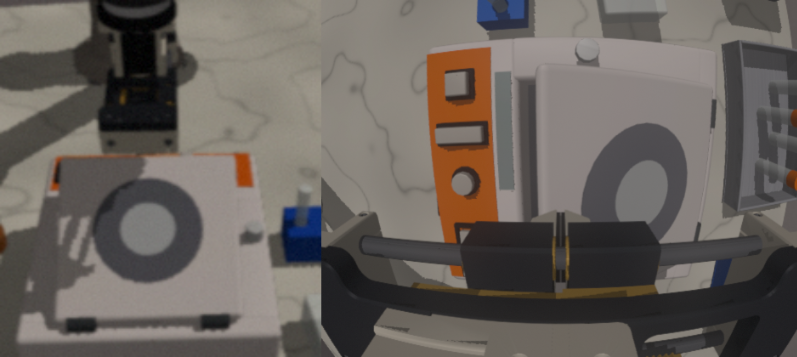

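The scene crop shows the gripper's end vanishing at the lid's front edge. The wrist picture shows the keys, the lid edge at column 535 and the fingers at (560,213). I'll check the wrist projection for consistency.

```bash
cat >> h.py <<'E'
def wproj(p,X):
    K=np.array(p['camera_matrix']);q=np.array(p['R'])@X+np.array(p['t'])
    a=np.arctan2(np.hypot(*q[:2]),q[2]);e=q[:2]/np.hypot(*q[:2])*a
    return K[:2,:2]@e+K[:2,2]
E
python3 - <<'E'
from h import *
p=viewer.camera_params('wrist');s=monitor.observe();print(-np.array(p['R']).T@p['t'],s['tool_pos'])
f=lambda X:np.round(wproj(p,X)*.85+[321,0])
print('tcp',f(s['tool_pos']),'tcp+20',f(s['tool_pos']+[0,0,.02]))
print('sq,bar,rnd',f(mw(-.115,.095,.136)),f(mw(-.115,.045,.136)),f(mw(-.115,-.005,.136)))
for th in(.35,.4,.45,.5):print(th,[f(lid(th,.19)+RM@[0,y,0]) for y in(.1,0)])
p=viewer.camera_params('scene')
for th in(.35,.4,.45,.5):print(th,proj(p,lid(th,.19)))
for d in [(0,0,.02),(-.02,0,0),(.019,0,0),(-.019,0,0)]:print(d,proj(p,s['tool_pos']+d))
E
```

```text
[0.61504802 0.07323171 0.38833131] [ 0.60732891 -0.00433867  0.2055694 ]
tcp [560. 210.] tcp+20 [560. 222.]
sq,bar,rnd [453.  83.] [455. 135.] [460. 184.]
0.35 [array([525.,  64.]), array([528., 204.])]
0.4 [array([529.,  62.]), array([532., 209.])]
0.45 [array([535.,  61.]), array([538., 213.])]
0.5 [array([543.,  58.]), array([545., 218.])]
0.35 [254.16110019 180.43867695]
0.4 [253.94341227 178.45360668]
0.45 [253.72214496 176.63777175]
0.5 [253.49761252 175.00054537]
(0, 0, 0.02) [252.21709712 177.66008055]
(-0.02, 0, 0) [251.88605104 179.33114789]
(0.019, 0, 0) [253.47583406 191.42956366]
(-0.019, 0, 0) [251.9254253  179.63079013]
```

Emit:
move_arm --deltas '[{"x": 0, "y": 0, "z": 0.003, "wx": 0, "wy": 0, "wz": 0, "hand": 0}, {"x": 0, "y": 0, "z": 0.007, "wx": 0, "wy": 0, "wz": 0, "hand": 0}, {"x": 0, "y": 0, "z": 0.01, "wx": 0, "wy": 0, "wz": 0, "hand": 0}, {"x": 0, "y": 0, "z": 0.014, "wx": 0, "wy": 0, "wz": 0, "hand": 0}]'

```text
time: 2.88
tool_pos: [0.6076, -0.0043, 0.1917]
tool_rot: [3.141, 0.0, 1.468]
contact_force: [1.1, 1.2, 0.4]
opening: 0.0003
```

```bash
python3 - <<'E'
from h import *
s=monitor.observe();print(s['time'],s['tool_pos'],s['contact_force'],delta(lid(0,.172)))
im,_=snap('scene','s3.png')
cv2.imwrite('pics/j3.png',cv2.resize(cv2.cvtColor(im[90:290,170:350],cv2.COLOR_RGB2BGR),None,fx=3,fy=3))
E
```

```text
2.875 [ 0.60755605 -0.00425104  0.19173373] [1.09022093 1.16355937 0.38461285] [ 0.00218182 -0.02291884  0.05672937]
```

View pics/j3.png

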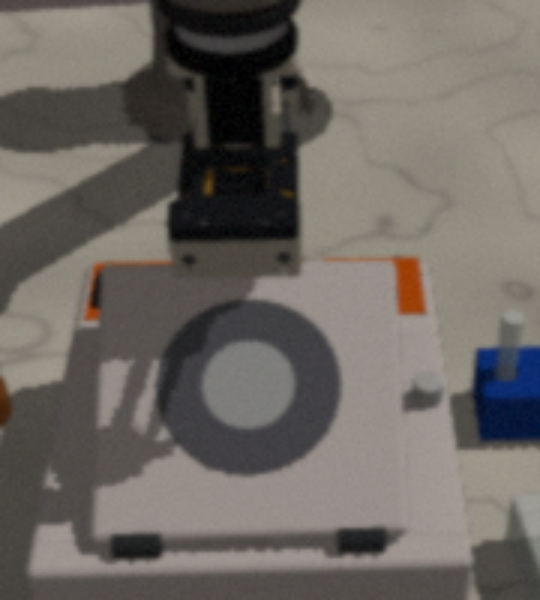

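Emit:
move_arm --deltas '[{"x": 0, "y": -0.002, "z": 0.004, "wx": 0, "wy": 0, "wz": 0, "hand": 0}, {"x": 0, "y": -0.003, "z": 0.008, "wx": 0, "wy": 0, "wz": 0, "hand": 0}, {"x": 0, "y": -0.004, "z": 0.012, "wx": 0, "wy": 0, "wz": 0, "hand": 0}]'

```text
time: 3.3
tool_pos: [0.6036, -0.0038, 0.18]
tool_rot: [3.141, 0.0, 1.468]
contact_force: [-1.0, 0.2, 2.3]
opening: 0.0001
```

Emit:
move_arm --deltas '[{"x": 0, "y": -0.002, "z": 0.005, "wx": 0, "wy": 0, "wz": 0, "hand": 0}, {"x": 0, "y": -0.004, "z": 0.01, "wx": 0, "wy": 0, "wz": 0, "hand": 0}, {"x": 0, "y": -0.006, "z": 0.015, "wx": 0, "wy": 0, "wz": 0, "hand": 0}]'

```text
time: 3.68
tool_pos: [0.5973, -0.0032, 0.1645]
tool_rot: [-3.141, 0.0, 1.468]
contact_force: [-1.5, 0.0, 4.1]
opening: 0.0006
```

```bash
python3 - <<'E'
from h import *
s=monitor.observe();print(s['time'],s['tool_pos'],s['contact_force'],delta(lid(0,.172)))
im,_=snap('top','t4.png');w,_=snap('scene','s4.png')
cv2.imwrite('pics/j4.png',cv2.cvtColor(np.hstack([cv2.resize(im[90:290,210:390],(378,420)),cv2.resize(w[90:290,170:350],(378,420))]),cv2.COLOR_RGB2BGR))
E
```

```text
3.675 [ 0.59726351 -0.00317951  0.16445686] [-1.45488783  0.0128886   4.14881284] [ 0.00216805 -0.01254843  0.02946196]
```

View pics/j4.png

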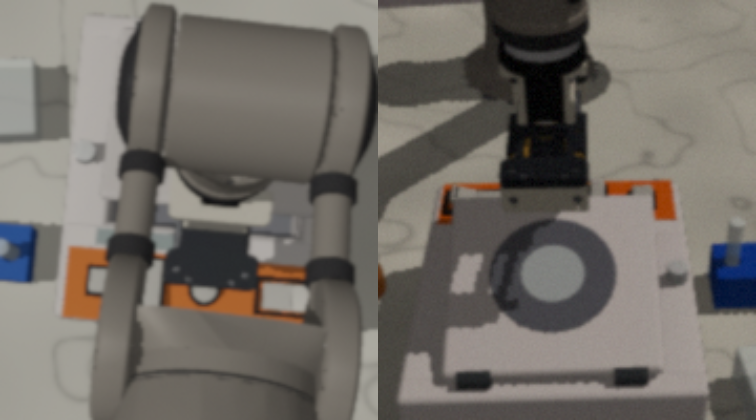

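Side view: the lid is clearly coming down (its edge has moved from row 177 to about 184). Continuing.

Emit:
move_arm --deltas '[{"x": 0, "y": -0.002, "z": 0.006, "wx": 0, "wy": 0, "wz": 0, "hand": 0}, {"x": 0, "y": -0.004, "z": 0.012, "wx": 0, "wy": 0, "wz": 0, "hand": 0}, {"x": 0, "y": -0.006, "z": 0.018, "wx": 0, "wy": 0, "wz": 0, "hand": 0}, {"x": 0, "y": -0.008, "z": 0.024, "wx": 0, "wy": 0, "wz": 0, "hand": 0}, {"x": 0, "y": -0.01, "z": 0.03, "wx": 0, "wy": 0, "wz": 0, "hand": 0}, {"x": 0, "y": -0.01, "z": 0.036, "wx": 0, "wy": 0, "wz": 0, "hand": 0}]'

```text
time: 4.53
tool_pos: [0.5871, -0.0021, 0.1284]
tool_rot: [-3.141, 0.0, 1.468]
contact_force: [-1.7, 0.2, 2.9]
opening: 0.0003
```

Emit:
move_arm --deltas '[{"x": 0, "y": 0, "z": 0.004, "wx": 0, "wy": 0, "wz": 0, "hand": 0}, {"x": 0, "y": 0, "z": 0.008, "wx": 0, "wy": 0, "wz": 0, "hand": 0}, {"x": 0, "y": 0, "z": 0.011, "wx": 0, "wy": 0, "wz": 0, "hand": 0}]'

```text
time: 4.9
tool_pos: [0.5875, -0.0022, 0.1176]
tool_rot: [-3.141, 0.0, 1.468]
contact_force: [-2.0, 0.6, 2.4]
opening: 0.0007
```

Emit:
move_arm --deltas '[{"x": 0, "y": 0, "z": 0.002, "wx": 0, "wy": 0, "wz": 0, "hand": 0}, {"x": 0, "y": 0, "z": 0.004, "wx": 0, "wy": 0, "wz": 0, "hand": 0}]'

```text
time: 5.15
tool_pos: [0.5877, -0.0022, 0.1139]
tool_rot: [3.141, 0.0, 1.468]
contact_force: [-1.6, 0.0, 3.2]
opening: 0.0004
```

Emit:
move_arm --deltas '[{"x": 0, "y": 0, "z": 0.002, "wx": 0, "wy": 0, "wz": 0, "hand": 0}, {"x": 0, "y": 0, "z": 0.004, "wx": 0, "wy": 0, "wz": 0, "hand": 0}]'

```text
time: 5.4
tool_pos: [0.5876, -0.0022, 0.1098]
tool_rot: [3.142, 0.0, 1.468]
contact_force: [-2.1, 0.4, 2.8]
opening: 0.0006
```

```bash
python3 - <<'E'
from h import *
s=monitor.observe();print(s['time'],s['tool_pos'],s['contact_force'],robot.hold_point_z)
w,_=snap('scene','s5.png');p=viewer.camera_params('scene')
f=lambda X:np.round((proj(p,X)-[170,90])*3)
for th in(0,.03,.06,.1):print(th,f(lid(th,.19)+RM@[0,.1,0]))
cv2.imwrite('pics/j5.png',cv2.cvtColor(cv2.resize(w[90:290,170:350],None,fx=3,fy=3),cv2.COLOR_RGB2BGR))
E
```

```text
5.4 [ 0.58762018 -0.00220348  0.109815  ] [-2.08253045  0.41176963  2.82306166] 0.0188
0 [391. 322.]
0.03 [391. 317.]
0.06 [392. 312.]
0.1 [392. 305.]
```

View pics/j5.png

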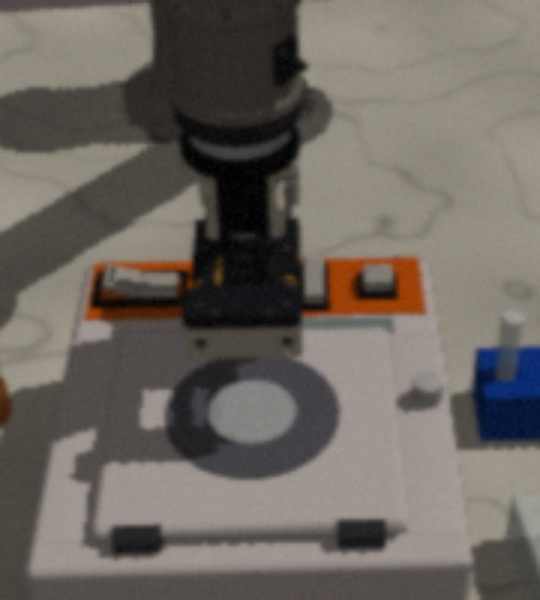

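Crop: the lid's front-left corner is near (392,325), which fits nearly shut (322). The force hasn't risen yet, so I'll keep pressing.

Emit:
move_arm --deltas '[{"x": 0, "y": 0, "z": 0.002, "wx": 0, "wy": 0, "wz": 0, "hand": 0}, {"x": 0, "y": 0, "z": 0.004, "wx": 0, "wy": 0, "wz": 0, "hand": 0}]'

```text
time: 5.7
tool_pos: [0.5878, -0.0022, 0.1091]
tool_rot: [3.14, 0.0, 1.468]
contact_force: [-13.8, 1.9, 33.5]
opening: 0.0004
```

Force jumped to 33 N at TCP z = 0.109, so the lid has bottomed out. Backing off and moving over to the rocker.

Emit:
move_arm --deltas '[{"x": 0, "y": 0, "z": -0.03, "wx": 0, "wy": 0, "wz": 0, "hand": 0}, {"x": 0, "y": 0, "z": -0.06, "wx": 0, "wy": 0, "wz": 0, "hand": 0}, {"x": -0.035, "y": -0.03, "z": -0.06, "wx": 0, "wy": 0, "wz": 0, "hand": 0}, {"x": -0.075, "y": -0.055, "z": -0.06, "wx": 0, "wy": 0, "wz": 0, "hand": 0}, {"x": -0.112, "y": -0.081, "z": -0.06, "wx": 0, "wy": 0, "wz": 0, "hand": 0}, {"x": -0.112, "y": -0.081, "z": -0.06, "wx": 0, "wy": 0, "wz": 0, "hand": 0}]'

```text
time: 6.45
tool_pos: [0.4943, -0.1072, 0.166]
tool_rot: [3.141, 0.001, 1.464]
contact_force: [0.5, 0.1, -0.2]
opening: 0.0006
```

```bash
python3 - <<'E'
from h import *
s=monitor.observe();print(s['time'],s['tool_pos'],s['contact_force'],delta(mw(-.115,-.114,.14-.025)))
w,_=snap('wrist','w6.png');p=viewer.camera_params('wrist');a,_=snap('scene','s6.png')
f=lambda X:np.round(wproj(p,X)*.8)
print('tcp',f(s['tool_pos']),f(s['tool_pos']+[0,0,.025]),'rocker end',f(mw(-.115,-.114,.14)),'mid',f(mw(-.115,-.09,.13)),'rnd',f(mw(-.115,-.005,.136)),'bar',f(mw(-.115,.045,.136)),'lidcorner',f(lid(0,.19)+RM@[0,.1,0]))
cv2.imwrite('pics/j6.png',cv2.cvtColor(np.hstack([cv2.resize(w,None,fx=.8,fy=.8),cv2.resize(a[110:260,180:330],(336,336))]),cv2.COLOR_RGB2BGR))
E
```

```text
6.45 [ 0.49430086 -0.10721112  0.16595721] [ 0.50332149  0.1336156  -0.23540066] [0.00219063 0.00125961 0.05095608]
tcp [224. 199.] [224. 214.] rocker end [225. 185.] mid [225. 155.] rnd [225.  54.] bar [225.  -3.] lidcorner [293. -51.]
```

View pics/j6.png

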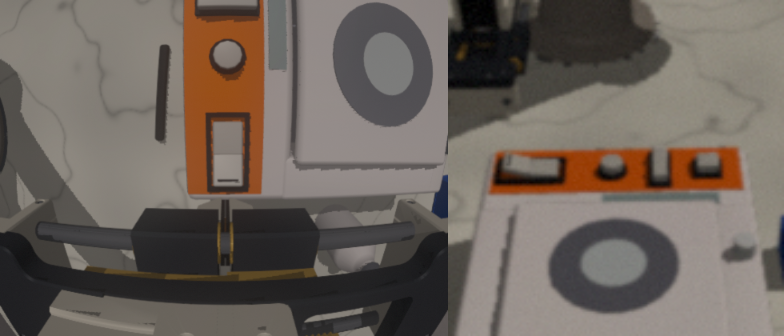

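Wrist view: the lid is flat and shut. The rocker frame is centred at (228,152) with its right end at (228,180), both close to prediction. The fingertip at (225,200) again confirms a physical tip about 25 mm above the nominal TCP. Pressing the rocker now.

Emit:
move_arm --deltas '[{"x": 0.005, "y": 0.001, "z": 0.02, "wx": 0, "wy": 0, "wz": 0, "hand": 0}, {"x": 0.005, "y": 0.001, "z": 0.04, "wx": 0, "wy": 0, "wz": 0, "hand": 0}, {"x": 0.005, "y": 0.001, "z": 0.048, "wx": 0, "wy": 0, "wz": 0, "hand": 0}, {"x": 0.005, "y": 0.001, "z": 0.053, "wx": 0, "wy": 0, "wz": 0, "hand": 0}, {"x": 0.005, "y": 0.001, "z": 0.056, "wx": 0, "wy": 0, "wz": 0, "hand": 0}]'

```text
time: 7.18
tool_pos: [0.4977, -0.1006, 0.1103]
tool_rot: [3.14, 0.001, 1.468]
contact_force: [-0.6, -1.2, 2.3]
opening: 0.0006
```

Emit:
move_arm --deltas '[{"x": 0, "y": 0, "z": 0.002, "wx": 0, "wy": 0, "wz": 0, "hand": 0}, {"x": 0, "y": 0, "z": 0.004, "wx": 0, "wy": 0, "wz": 0, "hand": 0}]'

```text
time: 7.42
tool_pos: [0.4975, -0.1007, 0.1063]
tool_rot: [3.14, 0.0, 1.468]
contact_force: [0.3, -1.6, 3.1]
opening: 0.0007
```

Emit:
move_arm --deltas '[{"x": 0, "y": 0, "z": 0.002, "wx": 0, "wy": 0, "wz": 0, "hand": 0}, {"x": 0, "y": 0, "z": 0.003, "wx": 0, "wy": 0, "wz": 0, "hand": 0}]'

```text
time: 7.68
tool_pos: [0.4977, -0.1009, 0.1048]
tool_rot: [3.139, 0.001, 1.468]
contact_force: [-4.9, -1.8, 20.8]
opening: 0.0004
```

Emit:
move_arm --deltas '[{"x": 0, "y": 0, "z": -0.03, "wx": 0, "wy": 0, "wz": 0, "hand": 0}, {"x": 0, "y": 0, "z": -0.06, "wx": 0, "wy": 0, "wz": 0, "hand": 0}, {"x": 0.05, "y": 0, "z": -0.06, "wx": 0, "wy": 0, "wz": 0, "hand": 0}, {"x": 0.1, "y": -0.001, "z": -0.06, "wx": 0, "wy": 0, "wz": 0, "hand": 0}, {"x": 0.155, "y": -0.002, "z": -0.06, "wx": 0, "wy": 0, "wz": 0, "hand": 0}, {"x": 0.155, "y": -0.002, "z": -0.06, "wx": 0, "wy": 0, "wz": 0, "hand": 0}]'

```text
time: 8.43
tool_pos: [0.5105, 0.0574, 0.1627]
tool_rot: [-3.141, -0.001, 1.473]
contact_force: [-0.8, -1.3, 0.8]
opening: 0.0006
```

```bash
python3 - <<'E'
from h import *
s=monitor.observe();print(s['time'],s['tool_pos'],s['tool_rot'],s['contact_force'],delta(mw(-.115,.045,.136-.0255)))
w,_=snap('wrist','w7.png');p=viewer.camera_params('wrist');a,_=snap('scene','s7.png')
f=lambda X:np.round(wproj(p,X)*.8)
print('tip',f(s['tool_pos']+[0,0,.0255]),'sq',f(mw(-.115,.095,.136)),'bar',f(mw(-.115,.045,.136)))
cv2.imwrite('pics/j7.png',cv2.cvtColor(np.hstack([cv2.resize(w,None,fx=.8,fy=.8),cv2.resize(a[130:220,180:270],(336,336),interpolation=cv2.INTER_CUBIC)]),cv2.COLOR_RGB2BGR))
E
```

```text
8.425 [0.51054568 0.05744046 0.16265106] [-3.14089248e+00 -9.81757970e-04  1.47259820e+00] [-0.80160863 -1.2543173   0.79829687] [-0.00435377  0.0019014   0.05214549]
tip [225. 210.] sq [227. 131.] bar [227. 189.]
```

View pics/j7.png

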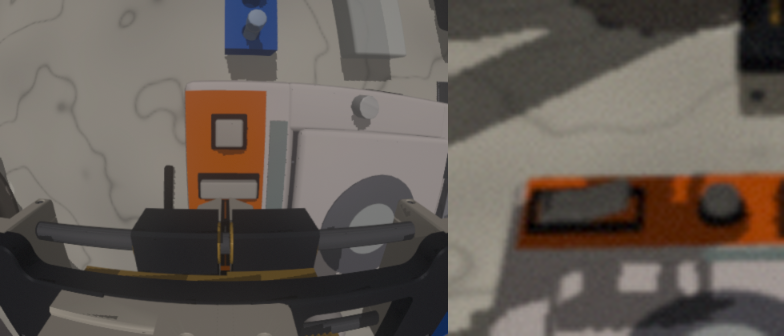

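Rocker: in the scene crop its right-hand end (on the left there) is now down and the other end is up. The bar key is seen at (229,187), 2 px from prediction. Descending partway and re-reading the pose.

Emit:
move_arm --deltas '[{"x": 0, "y": 0.001, "z": 0.02, "wx": 0, "wy": 0, "wz": 0, "hand": 0}, {"x": 0, "y": 0.001, "z": 0.035, "wx": 0, "wy": 0, "wz": 0, "hand": 0}, {"x": 0, "y": 0.001, "z": 0.035, "wx": 0, "wy": 0, "wz": 0, "hand": 0}]'

```text
time: 8.9
tool_pos: [0.5111, 0.053, 0.1267]
tool_rot: [-3.139, 0.0, 1.466]
contact_force: [-0.3, -0.1, -0.0]
opening: 0.0005
```

```bash
python3 - <<'E'
from h import *
s=monitor.observe();print(s['time'],s['tool_pos'],s['contact_force'],delta(mw(-.115,.045,.136-.0255)))
E
```

```text
8.9 [0.51107303 0.05295774 0.12666776] [-0.26591743 -0.12368553 -0.04418243] [0.00011832 0.00094849 0.01616494]
```

Emit:
move_arm --deltas '[{"x": 0, "y": 0.001, "z": 0.01, "wx": 0, "wy": 0, "wz": 0, "hand": 0}, {"x": 0, "y": 0.001, "z": 0.016, "wx": 0, "wy": 0, "wz": 0, "hand": 0}, {"x": 0, "y": 0.001, "z": 0.019, "wx": 0, "wy": 0, "wz": 0, "hand": 0}, {"x": 0, "y": 0.001, "z": 0.021, "wx": 0, "wy": 0, "wz": 0, "hand": 0}]'

```text
time: 9.4
tool_pos: [0.513, 0.0537, 0.107]
tool_rot: [3.142, 0.0, 1.468]
contact_force: [-1.5, -1.9, 4.7]
opening: 0.0005
```

Emit:
move_arm --deltas '[{"x": 0, "y": 0, "z": 0.002, "wx": 0, "wy": 0, "wz": 0, "hand": 0}, {"x": 0, "y": 0, "z": 0.003, "wx": 0, "wy": 0, "wz": 0, "hand": 0}]'

```text
time: 9.65
tool_pos: [0.513, 0.0537, 0.1043]
tool_rot: [3.141, 0.0, 1.468]
contact_force: [-4.4, -1.4, 11.8]
opening: 0.0002
```

Emit:
move_arm --deltas '[{"x": 0, "y": 0, "z": 0.0005, "wx": 0, "wy": 0, "wz": 0, "hand": 0}, {"x": 0, "y": 0, "z": 0.0005, "wx": 0, "wy": 0, "wz": 0, "hand": 0}, {"x": 0, "y": 0, "z": 0.0005, "wx": 0, "wy": 0, "wz": 0, "hand": 0}, {"x": 0, "y": 0, "z": 0.0005, "wx": 0, "wy": 0, "wz": 0, "hand": 0}, {"x": 0, "y": 0, "z": 0.0005, "wx": 0, "wy": 0, "wz": 0, "hand": 0}, {"x": 0, "y": 0, "z": 0.0005, "wx": 0, "wy": 0, "wz": 0, "hand": 0}, {"x": 0, "y": 0, "z": 0.0005, "wx": 0, "wy": 0, "wz": 0, "hand": 0}, {"x": 0, "y": 0, "z": 0.0005, "wx": 0, "wy": 0, "wz": 0, "hand": 0}]'

```text
time: 10.65
tool_pos: [0.513, 0.0537, 0.1043]
tool_rot: [3.141, 0.0, 1.468]
contact_force: [-4.0, -1.5, 9.7]
opening: 0.0002
```

```bash
python3 - <<'E'
from h import *
s=monitor.observe();print(s['time'],s['tool_pos'],s['contact_force'])
w,_=snap('wrist','w8.png');a,_=snap('scene','s8.png')
cv2.imwrite('pics/j8.png',cv2.cvtColor(np.hstack([cv2.resize(w,None,fx=.8,fy=.8),cv2.resize(a[130:250,180:300],(336,336),interpolation=cv2.INTER_CUBIC)]),cv2.COLOR_RGB2BGR))
E
```

```text
10.65 [0.51302557 0.05369018 0.10433478] [-3.9794171  -1.52612021  9.70084645]
```

View pics/j8.png

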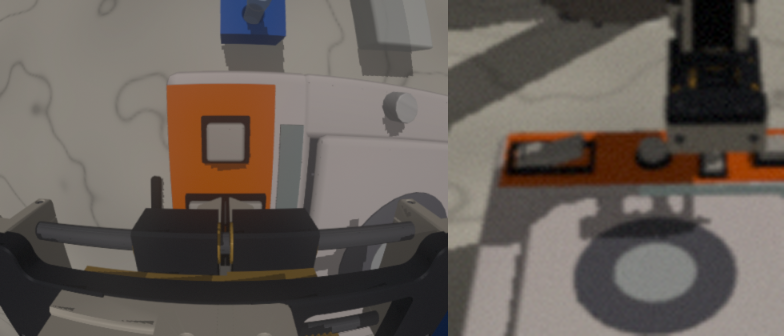

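The lid is flat, the rocker is on, and the fingers are on the bar key with the square key clear of them. I'll add a little push for margin, then hand in.

Emit:
move_arm --deltas '[{"x": 0, "y": 0, "z": 0.001, "wx": 0, "wy": 0, "wz": 0, "hand": 0}, {"x": 0, "y": 0, "z": 0.001, "wx": 0, "wy": 0, "wz": 0, "hand": 0}, {"x": 0, "y": 0, "z": 0.001, "wx": 0, "wy": 0, "wz": 0, "hand": 0}, {"x": 0, "y": 0, "z": 0.001, "wx": 0, "wy": 0, "wz": 0, "hand": 0}]'

```text
time: 11.25
tool_pos: [0.5131, 0.0537, 0.1042]
tool_rot: [3.14, 0.0, 1.468]
contact_force: [-6.6, -2.1, 17.6]
opening: 0.0006
```

```bash
python3 - <<'E'
from h import *
s=monitor.observe();print(s['time'],s['tool_pos'],s['contact_force'])
print(robot.hand_in())
E
```

```text
11.25 [0.51307829 0.05367986 0.10419664] [-6.59989302 -2.11125124 17.59959737]
the job is handed in; nothing more can be done
None
```

I shut the lid, switched the rocker on, then pressed the bar key fully down and handed in at 11.25 s with the fingers still holding it.

- **Lid:** the push force jumped to 33 N when it bottomed out, and the pictures afterwards show it flat and shut.
- **Rocker:** it stopped at about 21 N, and the scene camera shows its right-hand end down and the other end up.
- **Bar key:** it was held at about 18 N, against the 5 N needed. The fingers barely moved when I pushed harder, so it was at the bottom of its travel. I felt no contact over the round or square key, and the fingers stayed clear of both.
- **Other things:** nothing else was touched as far as the forces and pictures show. I didn't check the nut, tubes and table items one by one at the end.

**Disagreement:** all three contacts came about 25 mm lower in TCP height than the given geometry predicts, as if the closed fingertips end 25 mm short of the stated TCP. The camera pictures agreed with that, so I went by force and pictures rather than the nominal tip position.

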